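Open the dial padlock on the barber's tool case

ROBOT

A 7-joint arm with a two-finger parallel gripper is mounted at the origin on a cart in front of the work surface, level with it; the furniture and walls round the work are solid. World frame = base frame: x ahead of the robot, y to its left, z up, the work surface at z = 0. Lengths are in m, angles in rad, forces in N, time in s.
With the tool pointing down it reaches from about 0.425 to 0.875 m from the base axis. Payload 8.4 kg.
Tool frame: the origin (TCP) lies on the centre line of the jaws, within the pads' length; the fingertips stand 22 mm ahead of it and the grasp point (between the pads) lies 3 mm ahead of it; z points along the fingers, y is the line along which they close (so a half turn about z gives the same grasp; the last joint's range is limited). The gripper opens to 85 mm and grips with 20 to 120 N. Pads are 22 mm wide; open, the fingers measure 114 mm over their backs; the gripper's body (76 mm by 85 mm) begins 54 mm behind the grasp point. The pads swing forward as they close: fully open they stand 13 mm farther back than shut.
Start: joints at [-1.428, 0.333, 0.04, 1.465, -0.013, 1.343, -0.059], TCP at [0.156, 0.631, 0.253] pointing down, gripper open.
Joint ranges: [-2.58, 2.58], [-0.38, 2.09], [-1.3, 1.39], [0.25, 2.4], [-1.5, 4.64], [0.08, 2.09], [-2.65, 2.65]. Speed limits (rad/s): [2.22, 2.22, 2.79, 2.79, 3.14, 3.14, 3.14].

INTERFACE

Orientations are given as a rotation vector (axis times angle).
In Python, from rig import bot gives the robot as it stands. Calls block until the motion is done:
- bot.reach(position, orientation): joint-space move of the TCP to a pose.
- bot.move_straight(position, vel=0.15, orientation=None): straight line of the TCP; orientation=None keeps the orientation; vel is the mean speed in m/s.
- bot.move_j(angles): joint-space move.
- bot.gripper_to(opening, newtons=None): finger opening in m; newtons is the grip in N (None keeps the last); returns when the fingers have stopped.
- bot.wait(seconds).
- bot.ik(position, orientation): joint angles nearest the present ones, or None.
- bot.read_camera(name): name is "scene" or "side" or "wrist"; returns a dict with "pixels" (400x640x3 uint8, blue, green, red), "depth" (400x640 float32, m along the optical axis (not along the pixel's ray), 0 where there is no reading), "fx", "fy", "cx", "cy" (pixels), "rvec" (rotation vector, rad) and "tvec" (3), from world to camera coordinates, as OpenCV has them. Camera axes: x right, y down, z forward; pixel columns grow to the right and rows downward; lengths in m; the calibration is good to about 2 mm. A picture is of the moment at which its call begins.
A pose or a line that the arm cannot do raises bot.Unreachable and nothing moves.
- bot.finish_job(): hands the job in; it is judged then, once.
Readings, each from a call of its own:
- bot.current_time(): time.
- bot.current_joints(): joint angles.
- bot.current_dq(): joint speeds.
- bot.current_joint_torque(): joint torques, N m.
- bot.current_eef_pos(): TCP position.
- bot.current_eef_rot(): TCP orientation.
- bot.current_force(): force on the tool from outside, world axes, zero at the start.
- bot.current_ft_torque(): the same for the moment, N m.
- bot.current_grip_width(): finger opening in m.
- bot.current_grip_force(): force on a finger pad.
Only numpy, scipy, OpenCV 4.12 (cv2) and the standard library are available. Lean on these libraries where they do the work, as an engineer would, in place of code of your own. Each camera call takes 0.05 s, during which the arm holds its last target. There are 200 camera calls.

TASK

The steel tool case is shut with a dial padlock whose last number still has to be dialled: turn the dial clockwise until its long white mark comes to the index on the lock's body and the bolt drops into the deep notch. Then draw the lock's body straight away from the staple until the shackle is fully out, unhook the lock from the staple, and finish holding it up by your grip alone, still open, dial on top and about level, a good hand's breadth (at least 100 mm) above the case's lid, ready for a colleague to take. The program ends while holding the lock; leave the things lying round the case where they are.

Things in the scene. Friction and masses are not known exactly. Their poses are not given: they have to be found in the camera images.
- case: Grey steel tool case, 220 (x) by 304 (y) by 80 mm high, fixed on the desk. Origin: centre of its underside; z up, x across the split between its two lid leaves (away from the robot at yaw 0). A hasp lies on the lid; the dial padlock on it holds the leaves shut.
- guard (a point): Middle of the hasp's strap, 3 mm steel, upper face at z = 83 mm, on the case's centre line; axes as the case. Two turned-up sides, 18 mm high over the lid and 62 mm apart, run from 38 mm before to 38 mm beyond this point in x; between them the lock's body lies and slides along x (2 mm free each side, so it cannot turn).
- staple (a point): Middle of the opening of the hasp's staple, at (45, -16, 95) mm in the case's frame, axes as the case. The staple is an upside-down U of 5 mm round bar fixed to the lid, standing in the y-z plane; opening 13 mm wide, top of the bar 24 mm over the strap. The shackle's toe leg runs through it along x.
- lock_middle (a point): Middle of the body of the loose steel padlock (0.25 to 0.35 kg), lying dial up on the strap: 52 (x) by 58 (y) by 24 mm high. z: out of the dial (up); x: towards the shackle, which leaves the body's +x face, 26 mm from here, at mid-height. At the start the staple stands 20 to 23 mm beyond that face. Shut, the lock cannot leave the hasp.
- lock_knob (a point): Middle of the dial's round black knob, 25.5 mm above lock_middle: diameter 28 mm, 18 mm high (top 10 mm above this point; 8 mm below it the dial's disc, 43 mm across, flat on the body). The long white mark on knob and disc points along -x; z up. The whole lock can be turned against the guard, pulled and lifted by this knob.
- lock_toe (a point): Free end of the shackle's toe leg (8 mm bar, 16 mm to -y of the lock's middle). Shut, it sits 7 mm deep in the body's face; fully out it stands 14 mm off the face. Only through this gap can the staple leave: move the lock back towards the staple until the staple is in the gap, then lift straight up.
- lock_dial (a joint): Angle of the dial, rad, positive anticlockwise from above, 0 = long mark at the index (white diamond on the body beside the dial, on the side away from the shackle). Starts at 0.5 to 1.35. Friction under 0.1 N m. A hidden sprung bolt rides the dial's rim: false notches at +-0.92 only tick; in the deep one at 0 (0.1 either way) it drops, frees the shackle and stops the dial.
- lock_shackle (a joint): How far the shackle is out of the body, m: 0 shut, 0.021 fully out. Under 2 mm until the bolt has dropped; then it slides against about 3 N and stays where left; no swivel. The heel leg (+y side) stays in the body. Bend to body's face: 24 mm inside plus this value. Pulling the body from the staple: 9 to 13 mm of play, then it draws.
- pot: White pot with lid, 68 mm across, 43 mm high, loose, to the left of the case; origin at its underside. Bystander.
- razor: Pink razor, 133 mm long, lying loose to the right of the case; origin at its underside. Bystander.
- duster: Neck duster, a 204 mm brush with wooden handle, lying loose to the left of the case; origin at its underside. Bystander.
There are look-alikes about, which are no part of the job. Leave any green look-alike of the part that bears lock_middle alone.

How it is judged:
On the way, in this order (a step that is already met when the one before it is completed fails the run):
1. the dial is turned to its mark, the lock still hooked in the hasp and shut (value of joint lock_dial between -0.15 and 0.15 rad and value of joint lock_shackle below 0.012 m and height (world z) of lock_middle below 0.115 m), for 0.1 s.
2. the shackle is drawn out while it is still hooked in the staple (value of joint lock_shackle above 0.016 m and height (world z) of lock_middle below 0.115 m and x of lock_toe in the frame of staple below -0.002 m), for 0.1 s.
At the end, for the whole second after the job is handed in: The lock is held by the fingers and touches the case nowhere, its middle at least 95 mm above the lid (175 mm over the desk), still (under 50 mm/s), within 0.45 rad of level with the dial up, its shackle drawn out by at least 14 mm of the 21 (value of joint lock_shackle above 0.014 m and height (world z) of lock_middle above 0.175 m and angle between lock_middle's own z axis and vertical below 0.45 rad and contact force between the fingers and lock above 1 N and contact force between lock and case below 0.2 N and linear speed of lock below 0.05 m/s); the arm keeps its last pose, push and grip.
It fails at once if the pot beside the case is pushed away (distance of pot from where it was at the start of the episode above 0.03 m).
It fails at once if the razor beside the case is pushed away (distance of razor from where it was at the start of the episode above 0.03 m).
It fails at once if the duster beside the case is pushed away (distance of duster from where it was at the start of the episode above 0.03 m).
It also fails if it takes over 48 s, if anything falls off the work surface, if the arm or the gripper's body presses on something with over 40 N, if the wrist force passes 120 N, or if a joint passes its speed limit or range.

## Working session

There is one attempt and no reset: what is moved stays moved. The work goes in short steps, each a Python script; the robot and the scene stay as the last script left them, time stands still between calls to the robot, and variables do not carry over. Pictures are saved under pics/ and viewed, at most 10 in all, crops included, and the job is handed in when it is done.

```bash
mkdir -p pics; ls
cat > h.py <<'E'
import numpy as np, cv2
from rig import bot
def cam(n,save=None):
    c=bot.read_camera(n); R,_=cv2.Rodrigues(np.array(c['rvec'],float)); c['R']=R; c['t']=np.array(c['tvec'],float).ravel()
    if save: cv2.imwrite('pics/'+save,c['pixels'])
    return c
def ray(c,u,v,z):
    d=c['R'].T@np.array([(u-c['cx'])/c['fx'],(v-c['cy'])/c['fy'],1.]); o=-c['R'].T@c['t']
    return o+d*(z-o[2])/d[2]
def world(c):
    v,u=np.mgrid[:400,:640]; D=c['depth'].astype(float)
    P=np.stack([(u-c['cx'])/c['fx']*D,(v-c['cy'])/c['fy']*D,D],-1)
    W=(P-c['t'])@c['R']; W[D==0]=np.nan; return W
E
python3 - <<'E'
from h import *
a=cam('scene','s1.png');b=cam('side','d1.png')
for c in(a,b): print(c['fx'],-c['R'].T@c['t'])
print(bot.current_time(),bot.current_eef_rot())
E
```

```text
pics
444.78801991449916 [-0.03866624 -0.69002425  0.53567136]
419.89221381520724 [0.41647601 0.970651   0.63139893]
0.1 [-3.78993346e-01 -3.11853177e+00  2.30092480e-03]
```

View pics/s1.png

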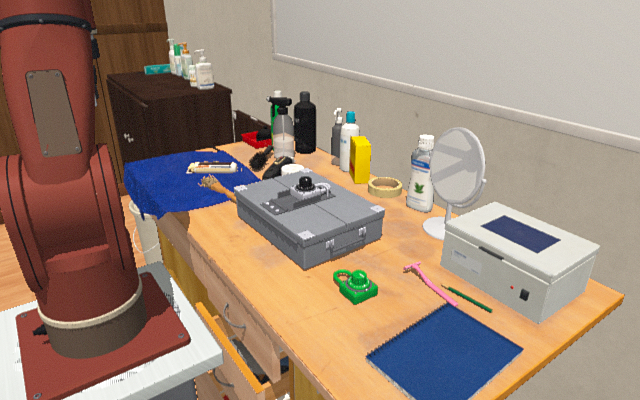

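View pics/d1.png

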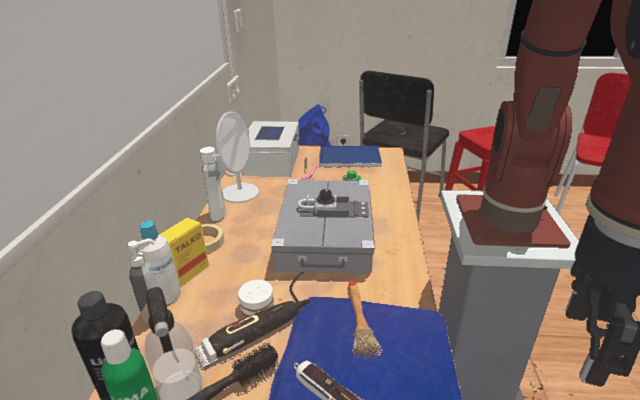

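The scene view shows the case at (310,215) with the black knob at (305,183) and a green look-alike at (357,287). In the side view the knob is at (326,195), with the shackle towards (300,205), away from the robot. Next I measure the lid rectangle and the knob.

Run:
```python
from h import *
for n,(u,v) in (('scene',(305,183)),('side',(326,195))):
    c=cam(n); W=world(c); k=ray(c,u,v,0.125); print(n,'knob',k)
    m=(abs(W[...,2]-0.08)<0.005)&(np.hypot(W[...,0]-k[0],W[...,1]-k[1])<0.21)
    p=(W[m][:,:2]*1000).astype(np.float32); print(m.sum(),cv2.minAreaRect(p),np.median(W[m][:,2]))
    m=(c['pixels'].max(-1)<45)&(W[...,2]>.108)&(W[...,2]<.14)&(np.hypot(W[...,0]-k[0],W[...,1]-k[1])<0.05)
    q=W[m];print(m.sum(),q.mean(0),q.min(0),q.max(0))
print([bot.ik([k[0],k[1],0.3],[np.pi*np.cos(a/2),np.pi*np.sin(a/2),0]) for a in (0,np.pi/2,np.pi)])
c=cam('wrist');from scipy.spatial.transform import Rotation as Ro
T=Ro.from_rotvec(bot.current_eef_rot()).as_matrix();print('cam in tool',T.T@(-c['R'].T@c['t']-bot.current_eef_pos()));print(T)
```

```text
scene knob [0.4721551  0.08516599 0.125     ]
4873 ((480.170654296875, 97.81094360351562), (226.0699920654297, 310.36566162109375), 1.2981061935424805) 0.08109514707776715
113 [0.4743846  0.08915279 0.1218137 ] [0.45910405 0.07658749 0.10849315] [0.49303268 0.1037484  0.1334365 ]
side knob [0.47926745 0.10640092 0.125     ]
5442 ((482.877197265625, 97.58317565917969), (223.676513671875, 309.2502136230469), 1.2714200019836426) 0.07964845567721186<stdin>:7: RuntimeWarning: Mean of empty slice.
  ret = um.true_divide(
Traceback (most recent call last):
ValueError: zero-size array to reduction operation minimum which has no identity
```

Lid centre is at (0.4815, 0.0977) with yaw about 0.022 rad, and its size and height match the given ones. The knob should be near (0.478, 0.098). I'll move the wrist camera above it.

```bash
cat >> h.py <<'E'
from scipy.spatial.transform import Rotation as Ro
YAW=0.0224
def rot(phi):
    a,b=np.cos(phi),np.sin(phi)
    return Ro.from_matrix(np.array([[-b,a,0],[a,b,0],[0,0,-1.]])).as_rotvec()
E
python3 - <<'E'
from h import *
for ph in np.arange(-3,3.2,0.5):
    q=[bot.ik([.478,.098,z],rot(ph)) for z in(.14,.3)]
    q.append(bot.ik([.435,.097,.14],rot(ph)))
    print(ph,[None if x is None else np.round([x[6],min(np.asarray(x)-[-2.58,-.38,-1.3,.25,-1.5,.08,-2.65]),min([2.58,2.09,1.39,2.4,4.64,2.09,2.65]-np.asarray(x))],2) for x in q])
c=cam('wrist')
T=Ro.from_rotvec(bot.current_eef_rot()).as_matrix();print('cam in tool',T.T@(-c['R'].T@c['t']-bot.current_eef_pos()),T.T@c['R'].T[:,2],c['fx']);print(T.round(2))
E
```

```text
-3.0 [None, None, None]
-2.5 [array([-2.56,  0.09,  0.14]), None, None]
-2.0 [array([-2.06,  0.58,  0.14]), array([-2.29,  0.36,  0.64]), array([-2.32,  0.33,  0.3 ])]
-1.5 [array([-1.71,  0.48,  0.38]), array([-1.82,  0.32,  0.6 ]), array([-1.82,  0.37,  0.29])]
-1.0 [array([-1.21,  0.48,  0.38]), array([-1.32,  0.32,  0.6 ]), array([-1.32,  0.37,  0.29])]
-0.5 [array([-0.71,  0.48,  0.38]), array([-0.82,  0.32,  0.6 ]), array([-0.82,  0.37,  0.29])]
0.0 [array([-0.22,  0.48,  0.38]), array([-0.32,  0.32,  0.6 ]), array([-0.32,  0.37,  0.29])]
0.5 [array([0.28, 0.48, 0.38]), array([0.18, 0.32, 0.6 ]), array([0.18, 0.37, 0.29])]
1.0 [array([0.78, 0.48, 0.38]), array([0.68, 0.32, 0.6 ]), array([0.68, 0.37, 0.29])]
1.5 [array([1.28, 0.48, 0.38]), array([1.18, 0.32, 0.6 ]), array([1.18, 0.37, 0.29])]
2.0 [array([1.77, 0.48, 0.39]), array([1.68, 0.32, 0.6 ]), array([1.68, 0.37, 0.3 ])]
2.5 [array([2.27, 0.48, 0.38]), array([2.18, 0.33, 0.47]), array([2.18, 0.37, 0.3 ])]
3.0 [array([2.5 , 0.21, 0.15]), array([2.4 , 0.01, 0.17]), array([2.55, 0.04, 0.1 ])]
cam in tool [ 0.0841503   0.00070739 -0.11980246] [-3.28484337e-01 -3.02949159e-05  9.44509417e-01] 344.1694665754288
[[-0.97  0.24 -0.  ]
 [ 0.24  0.97 -0.  ]
 [-0.   -0.   -1.  ]]
```

Run:
```python
from h import *
bot.reach([.478,.098,.26],rot(0.6))
c=cam('wrist'); cv2.imwrite('pics/w1.png',c['pixels']); np.savez('w1.npz',**{k:c[k] for k in('pixels','depth','fx','fy','cx','cy','R','t')})
for p in ([.478,.098,.1305],[.453,.098,.1125]):
    x=c['R']@p+c['t']; print(c['fx']*x[0]/x[2]+c['cx'],c['fy']*x[1]/x[2]+c['cy'])
print(bot.current_time())
```

```text
316.3851267238246 187.4993619507817
290.79456790509033 163.50682365100496
2.525
```

View pics/w1.png

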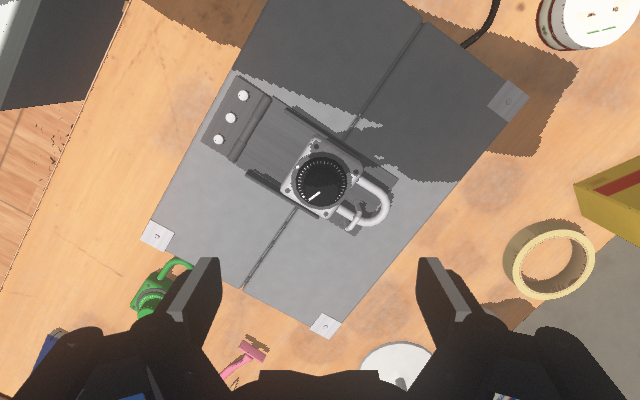

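The knob is at (320,182) with the white mark near (314,196), and the shackle passes through the staple at (370,205). I'll zoom in for the mark.

Run:
```python
from h import *
d=np.load('w1.npz'); c={k:d[k] for k in d.files}
W=world(c); im=c['pixels']
cv2.imwrite('pics/w1z.png',cv2.resize(im[135:240,270:410],None,fx=5,fy=5,interpolation=cv2.INTER_CUBIC))
top=(abs(W[...,2]-.1305)<.003)&(np.hypot(W[...,0]-.478,W[...,1]-.098)<.03)
print(top.sum(),cv2.minEnclosingCircle((W[top][:,:2]*1000).astype(np.float32)),np.median(W[top],0))
k=top.copy(); n,l,s,cen=cv2.connectedComponentsWithStats(((im.min(-1)>130)&(cv2.dilate(top.astype(np.uint8),np.ones((9,9)))>0)).astype(np.uint8))
for i in range(1,n): print(s[i],cen[i],ray(c,*cen[i],.1305),ray(c,*cen[i],.1125))
for z in (.1305,.107): print(z,ray(c,320,181,z))
b=(abs(W[...,2]-.107)<.003)&(np.hypot(W[...,0]-.478,W[...,1]-.098)<.06); print(b.sum(),cv2.minAreaRect((W[b][:,:2]*1000).astype(np.float32)))
```

```text
928 ((482.0865478515625, 98.2800521850586), 14.428906440734863) [0.4818339  0.09862863 0.12972438]
[300 181   1   1   1] [300. 181.] [0.46476375 0.09525575 0.1305    ] [0.46722134 0.08988058 0.1125    ]
[299 184   1   1   1] [299. 184.] [0.46546234 0.09281523 0.1305    ] [0.46797037 0.0872639  0.1125    ]
[299 187   1   1   1] [299. 187.] [0.46679647 0.09079365 0.1305    ] [0.46940079 0.0850964  0.1125    ]
[300 190   1   1   1] [300. 190.] [0.4687719  0.08919484 0.1305    ] [0.47151881 0.08338218 0.1125    ]
[308 191  12  11  36] [313.66666667 195.75      ] [0.48007566 0.0912447  0.1305    ] [0.48363851 0.08558    0.1125    ]
[301 193   2   2   3] [301.33333333 193.33333333] [0.47112212 0.08750395 0.1305    ] [0.47403869 0.08156924 0.1125    ]
[341 192   1   1   1] [341. 192.] [0.49568704 0.1057056  0.1305    ] [0.50037677 0.10108473 0.1125    ]
[302 195   3   3   6] [303.16666667 196.16666667] [0.4735784 0.0863641 0.1305   ] [0.47667226 0.08034711 0.1125    ]
[339 195   1   1   1] [339. 195.] [0.49585137 0.10283238 0.1305    ] [0.50055296 0.09800411 0.1125    ]
[305 199   1   1   1] [305. 199.] [0.47604888 0.08521766 0.1305    ] [0.47932108 0.07911792 0.1125    ]
[337 198   1   1   1] [337. 198.] [0.49601671 0.09994158 0.1305    ] [0.50073023 0.09490465 0.1125    ]
[335 200   1   1   1] [335. 200.] [0.49570103 0.09771154 0.1305    ] [0.50039177 0.09251364 0.1125    ]
[304 204  15   6  21] [310.80952381 207.47619048] [0.48373516 0.0818919  0.1305    ] [0.48756217 0.07555209 0.1125    ]
[323 205  15   5  20] [330.65 207.7 ] [0.49663351 0.09052404 0.1305    ] [0.50139155 0.08480732 0.1125    ]
[320 209   2   1   2] [320.5 209. ] [0.49071339 0.0851229  0.1305    ] [0.4950441  0.07901631 0.1125    ]
0.1305 [0.47731368 0.10387793 0.1305    ]
0.107 [0.4817049  0.09767289 0.107     ]
1836 ((493.3935546875, 98.640380859375), (73.06793975830078, 56.244598388671875), 1.8004703521728516)
```

View pics/w1z.png

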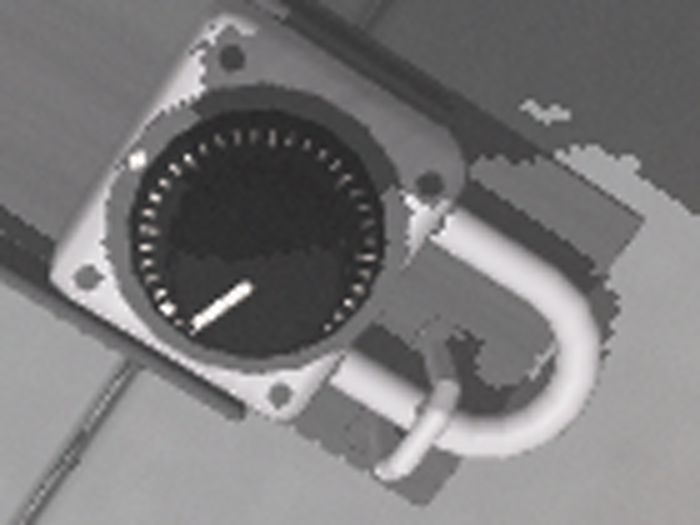

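The mark runs from (319.6,192.6) to (309,200), and the index diamond is at (297.4,167). That puts the dial anticlockwise of the index.

Run:
```python
from h import *
d=np.load('w1.npz'); c={k:d[k] for k in d.files}
W=world(c)
for z in(.1305,):
    a,b=ray(c,319.6,192.6,z),ray(c,309,200,z); v=b-a
    print(a,b,np.hypot(*v[:2]),'dial',(np.arctan2(v[1],v[0])-np.pi-.0224+np.pi)%(2*np.pi)-np.pi, 'via centre',np.arctan2(b[1]-.0984,b[0]-.4815)+np.pi-.0224)
i=ray(c,297.4,167,.107);print('index',i,np.arctan2(i[1]-.0984,i[0]-.4815)+np.pi-.0224)
st=(W[...,2]>.1)&(abs(W[...,0]-.525)<.012)&(abs(W[...,1]-.082)<.02);print('staple',W[st].mean(0),st.sum())
```

```text
[0.48238715 0.09597246 0.1305    ] [0.47906907 0.086285   0.1305    ] 0.010239946524220165 dial 1.2184070562991929 via centre 1.3503714960080082
index [0.45954448 0.09711055 0.107     ] 0.036262652890339114
staple [0.52745395 0.08337511 0.10457433] 135
```

Run:
```python
from h import *
ph=1.3+YAW; o=rot(ph)
bot.gripper_to(.05,40)
bot.reach([.4815,.0984,.19],o)
f0=np.array(bot.current_force());t0=np.array(bot.current_ft_torque())
bot.move_straight([.4815,.0984,.139],.08)
print('f',np.array(bot.current_force())-f0)
bot.gripper_to(.02,40)
print('w',bot.current_grip_width(),bot.current_grip_force(),'f',np.array(bot.current_force())-f0,np.array(bot.current_ft_torque())-t0,bot.current_eef_pos(),bot.current_time())
cam('wrist','w2.png');np.save('f0.npy',[f0,t0])
```

```text
f [-0.26355052  0.07707491  0.64371149]
w 0.025551578794704016 39.056391972117126 f [-3.44635136 -0.90198622  6.2921033 ] [-0.24299741  0.38442767 -0.09115364] [0.48188063 0.09842875 0.13974265] 4.8667
```

View pics/w2.png

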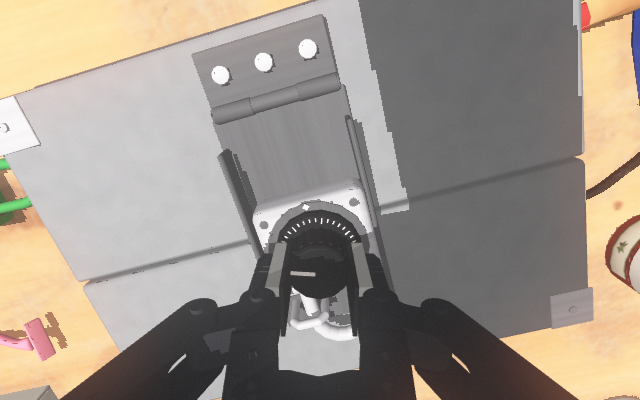

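The pads hold the knob at (310,265), with the mark at (303,273). Now I turn it clockwise in steps and watch the moment.

Run:
```python
from h import *
f0,t0=np.load('f0.npy')
bot.gripper_to(.02,70)
for a in np.arange(1.1,-.26,-.1):
    bot.move_straight([.4815,.0984,.1398],.15,rot(a+YAW))
    t=np.array(bot.current_ft_torque())-t0; R=Ro.from_rotvec(bot.current_eef_rot()).as_matrix()
    print(round(a,2),'phi',round(np.arctan2(R[1,1],R[0,1])-YAW,3),'t',t.round(2),'f',(np.array(bot.current_force())-f0).round(1),round(bot.current_time(),2))
    if a<.15 and abs(t[2])>.5: break
c=cam('wrist');cv2.imwrite('pics/w3.png',cv2.resize(c['pixels'][180:330,220:420],None,fx=4,fy=4))
```

```text
1.1 phi 1.103 t [-0.34 -0.1  -0.15] f [ 0.3 -1.9  1.3] 5.48
1.0 phi 1.005 t [-0.23 -0.03 -0.14] f [-0.5 -1.1  2.8] 5.73
0.9 phi 0.906 t [-0.21  0.07 -0.07] f [-1.  -0.9  3.6] 5.98
0.8 phi 0.806 t [-0.23 -0.04 -0.09] f [-0.2 -0.8  3.9] 6.23
0.7 phi 0.706 t [-0.24 -0.04 -0.14] f [ 0.3 -1.7  4.4] 6.48
0.6 phi 0.606 t [-0.2  -0.11 -0.07] f [-0.4 -1.7  4.6] 6.73
0.5 phi 0.506 t [-0.22 -0.14 -0.09] f [ 0.7 -0.6  6. ] 6.98
0.4 phi 0.406 t [-0.17 -0.22 -0.12] f [ 0.6 -0.8  6.2] 7.23
0.3 phi 0.306 t [-0.16 -0.3  -0.07] f [ 1.4 -0.5  4.8] 7.48
0.2 phi 0.206 t [-0.16 -0.21 -0.17] f [ 0.8 -0.2  5.9] 7.73
0.1 phi 0.106 t [-0.17 -0.24 -0.08] f [-0.3 -0.1  5.2] 7.98
-0.0 phi 0.007 t [-0.18 -0.22 -0.03] f [0.2 0.  5.6] 8.23
-0.1 phi -0.093 t [-0.35  0.06  0.25] f [-0.8 -1.1  8.2] 8.48
-0.2 phi -0.193 t [-0.88  0.68  0.6 ] f [-4.1 -4.4 11.9] 8.73
```

View pics/w3.png

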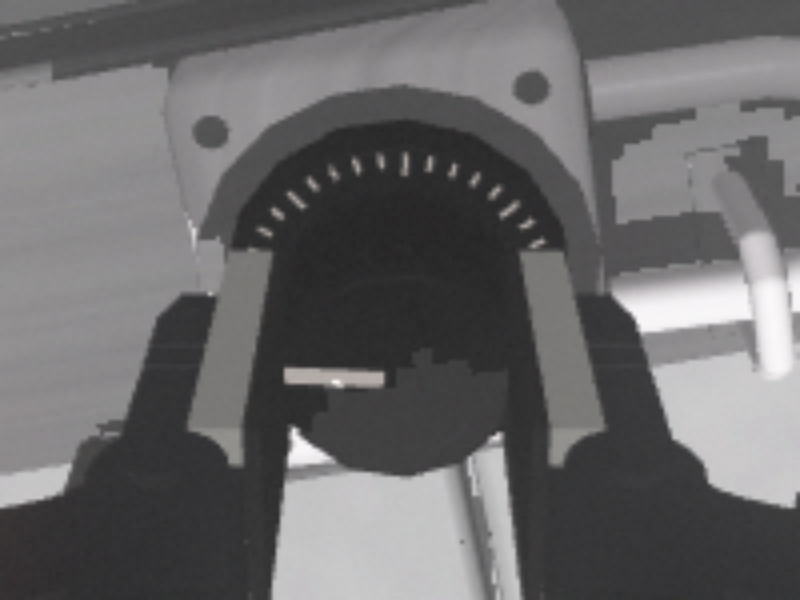

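The moment rose at about -0.1, so the dial has stopped with the mark at the index and the bolt has dropped. I'll ease the twist and draw the body back.

Run:
```python
from h import *
f0,t0=np.load('f0.npy'); p0=np.array([.4815,.0984,.1402]); ux=np.array([np.cos(YAW),np.sin(YAW),0])
o=rot(-.1+YAW)
bot.move_straight(p0,.05,o); bot.wait(.2)
for d in np.r_[4,8,12,16,20,24,27,29:42:1.0]/1000:
    bot.move_straight(p0-d*ux,.03)
    f=np.array(bot.current_force())-f0
    print(round(d*1000),f.round(1),((np.array(bot.current_eef_pos())-p0)*1000).round(1),(np.array(bot.current_ft_torque())-t0).round(2),round(bot.current_time(),1))
    if d>.028 and f[0]>14: break
c=cam('wrist','w4.png')
```

```text
4 [ 2.  -5.   2.5] [-3.4 -0.9  0. ] [-1.09 -0.85  0.08] 9.5
8 [ 3.7 -5.1  4. ] [-7.3 -1.1  0.1] [-1.15 -0.91  0.02] 9.8
12 [ 3.2 -5.   3.1] [-11.4  -1.4   0.1] [-1.31 -0.82  0.06] 10.1
16 [ 5.4 -4.8  1.8] [-14.9  -1.4   0.2] [-1.31 -1.4   0.02] 10.4
20 [ 5.6 -5.7  1.6] [-18.7  -1.5   0.2] [-1.32 -1.54  0.04] 10.7
24 [ 5.6 -6.7  1.9] [-22.7  -1.6   0.3] [-1.31 -1.55 -0.03] 10.9
27 [ 6.5 -5.2  2.1] [-25.7  -1.6   0.3] [-1.32 -1.52  0.11] 11.2
29 [ 5.9 -4.3  2.2] [-27.6  -1.6   0.3] [-1.22 -1.62  0.02] 11.4
30 [ 6.7 -4.9  1.2] [-28.5  -1.6   0.3] [-1.25 -1.75  0.05] 11.7
31 [ 6.7 -4.5  1.8] [-29.5  -1.6   0.3] [-1.26 -1.71  0.02] 11.9
32 [ 7.1 -4.8  2.5] [-30.5  -1.6   0.3] [-1.19 -1.69  0.02] 12.2
33 [ 5.7 -4.3  1.6] [-31.6  -1.6   0.3] [-1.12 -1.71  0.06] 12.4
34 [ 5.7 -4.9  0.6] [-32.5  -1.6   0.3] [-1.16 -1.69  0.04] 12.7
35 [ 6.  -4.1  1.9] [-33.7  -1.6   0.3] [-1.18 -1.62  0.07] 12.9
36 [ 6.3 -4.9  1.3] [-34.7  -1.6   0.2] [-1.12 -1.49  0.04] 13.2
37 [ 8.4 -5.  -0.8] [-35.3  -1.5   0.3] [-1.01 -2.01  0.04] 13.4
38 [11.9 -3.4 -2.7] [-35.6  -1.4   0.5] [-0.94 -2.74  0.04] 13.7
39 [15.2 -2.8 -5.6] [-35.9  -1.4   0.6] [-0.88 -3.6   0.01] 13.9
```

View pics/w4.png

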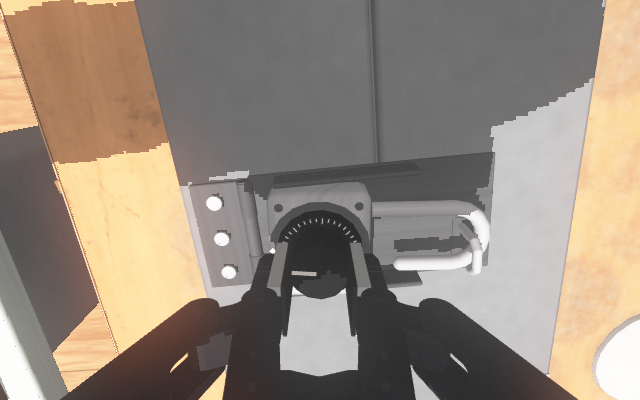

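The shackle looks fully out: toe tip at (393,265), body face at x≈370 px, staple at (470,250). I'll measure the gap to the staple from the depth of this view.

Run:
```python
from h import *
c=cam('wrist'); W=world(c); ux=np.array([np.cos(YAW),np.sin(YAW)]); uy=np.array([-ux[1],ux[0]])
C=W[...,:2]-[.4815,.0977]; X=C@ux*1000; Y=C@uy*1000; Z=W[...,2]*1000
for n,m in {'staple':(abs(X-47)<16)&(abs(Y+16)<12)&(Z>101.5)&(Z<112),'heel':(abs(Y-16)<3)&(Z>96)&(Z<102)&(X>-40),'toe':(abs(Y+16)<2.5)&(Z>95)&(Z<101.5)&(X>-20),'bend':(abs(Y)<6)&(Z>95)&(Z<102)&(X>0),'body':(Z>104.5)&(Z<110)&(X<15)&(abs(Y)<30)}.items():
    print(n,m.sum(),*[np.percentile(q[m],[0,5,50,95,100]).round(1) for q in(X,Y,Z)])
print((np.array(bot.current_eef_pos())-[.4815,.0977,0])*1000)
for z,u,v in((107,370,195),(95,393,265)): p=ray(c,u,v,z/1e3);print((p[:2]-[.4815,.0977])@ux,(p[:2]-[.4815,.0977])@uy)
```

```text
staple 364 [43.3 43.7 45.4 48.  48.6] [-26.7 -23.7 -14.   -6.9  -5.5] [101.5 101.9 105.1 106.7 107.8]
heel 625 [-7.5 -5.1 11.4 36.  42.8] [13.  13.2 14.5 16.6 18.2] [ 96.   96.3  97.9  99.5 102. ]
toe 552 [ 4.3  6.6 23.5 44.8 53.3] [-18.5 -18.3 -17.1 -15.2 -13.7] [ 95.   95.4  97.8  99.7 100.8]
bend 396 [40.4 44.4 49.2 53.8 55. ] [-6.  -5.7 -0.5  5.5  6. ] [ 95.1  96.1  98.6 100.3 102. ]
body 2971 [-59.7 -56.7 -32.5 -10.3  -7.9] [-28.8   1.1  20.9  27.4  29.5] [104.5 104.9 107.  108.9 110. ]
[-35.88437894  -0.68360992 140.84804272]
-0.0076367709622068725 0.02610916052093679
0.004530534749737838 -0.02107307119518951
```

Face at -8 mm, toe at +5 mm (gap 13, as given), staple at 45.5 mm. I'll advance by about 47 mm and check before lifting.

Run:
```python
from h import *
f0,t0=np.load('f0.npy'); p0=np.array([.4815,.0984,.1402]); ux=np.array([np.cos(YAW),np.sin(YAW),0])
for d in (-36,-20,-5,5,11):
    bot.move_straight(p0+d/1000*ux,.05)
    print(d,(np.array(bot.current_force())-f0).round(1),((np.array(bot.current_eef_pos())-p0)*1000).round(1),(np.array(bot.current_ft_torque())-t0).round(2))
c=cam('wrist','w5.png'); W=world(c); ux=ux[:2]; uy=np.array([-ux[1],ux[0]])
C=W[...,:2]-[.4815,.0977]; X=C@ux*1000; Y=C@uy*1000; Z=W[...,2]*1000
for n,m in {'staple':(abs(X-46)<10)&(abs(Y+16)<12)&(Z>102)&(Z<112),'toe':(abs(Y+16)<2.5)&(Z>95)&(Z<101.5)&(X>48),'bend':(abs(Y)<6)&(Z>95)&(Z<102)&(X>60),'body':(Z>104.5)&(Z<110)&(X<43)&(Y>3)&(Y<30)}.items():
    print(n,m.sum(),*[np.percentile(q[m],[0,5,50,95,100]).round(1) for q in(X,Y,Z)])
print(bot.current_time())
```

```text
-36 [ 4.9 -5.3  0.4] [-35.   -1.8  -0. ] [-1.21 -1.3   0.04]
-20 [-17.1  -5.7  23.7] [-22.9  -1.3  -0.3] [-1.36  3.85  0.22]
-5 [-16.1  -6.3  21.9] [-7.7 -0.9 -0.3] [-1.25  3.52  0.19]
5 [-16.6  -4.9  23.9] [ 2.2 -0.6 -0.3] [-1.16  3.64  0.23]
11 [-17.2  -5.4  23.9] [ 8.  -0.5 -0.3] [-1.14  3.95  0.2 ]
staple 310 [43.6 43.9 45.9 48.1 48.8] [-26.4 -23.1 -13.9  -7.3  -5.8] [102.1 102.6 105.5 106.9 107.8]
toe 701 [50.1 52.  69.7 88.5 93.6] [-18.5 -18.2 -15.9 -14.  -13.5] [95.  95.4 97.2 98.6 99.4]
bend 309 [87.5 89.4 93.  96.8 98.2] [-5.9 -5.3  0.5  5.6  6. ] [95.  95.6 97.2 98.4 99.8]
body 2786 [-16.6 -14.1   9.   31.6  33.8] [ 3.   7.5 21.5 27.6 29.8] [104.5 104.9 106.8 108.7 110. ]
15.8667
```

View pics/w5.png

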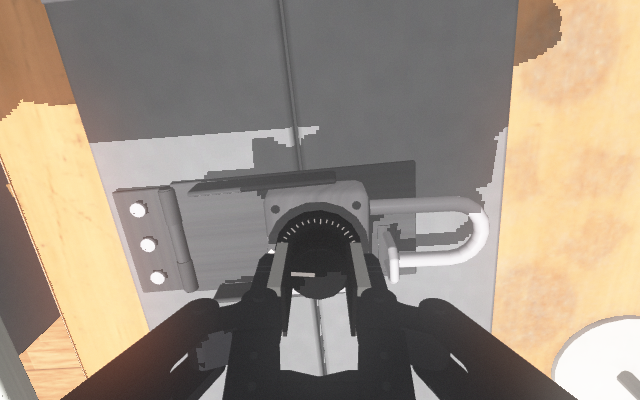

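The shackle is still out and the staple at (390,265) sits near the toe. About 4.5 mm more centres it in the gap; I'll relieve the down-press, then lift gently.

Run:
```python
from h import *
f0,t0=np.load('f0.npy'); p0=np.array([.4815,.0984,.1402]); ux=np.array([np.cos(YAW),np.sin(YAW),0])
def go(d,z,v=.03):
    bot.move_straight(p0+d/1000*ux+[0,0,z/1000],v); f=np.array(bot.current_force())-f0
    print(d,z,f.round(1),((np.array(bot.current_eef_pos())-p0)*1000).round(1)); return f
go(11,.8); go(14,.8); 
e=(np.array(bot.current_eef_pos())-p0)@ux*1000
if e<12: go(14+12.5-e,.8)
go(12.7,.8)
for z in (2,3.5,5,7,10):
    f=go(12.7,z)
    if f[2]<-15 or np.hypot(f[0],f[1])>25: print('stuck'); break
c=cam('wrist','w6.png'); W=world(c); ux=ux[:2]; uy=np.array([-ux[1],ux[0]])
C=W[...,:2]-[.4815,.0977]; X=C@ux*1000; Y=C@uy*1000; Z=W[...,2]*1000
for n,m in {'bend':(abs(Y)<6)&(Z>95)&(Z<118)&(X>60),'body':(Z>104.5)&(Z<122)&(X<43)&(Y>6)&(Y<30)}.items():
    print(n,m.sum(),*[np.percentile(q[m],[0,5,50,95,100]).round(1) for q in(X,Y,Z)])
print(bot.current_time())
```

```text
11 0.8 [-7.4 -4.   7.6] [ 8.9 -0.6 -0.1]
14 0.8 [-8.1 -3.9  8.4] [11.9 -0.5 -0.1]
14.59500170495894 0.8 [-10.   -4.6  10.8] [12.  -0.5 -0.1]
12.7 0.8 [-3.9 -5.   3.9] [11.5 -0.6  0.1]
12.7 2 [-3.9 -4.  -2. ] [11.8 -0.1  1.2]
12.7 3.5 [-2.6 -3.4 -2.2] [12.5  0.2  3.4]
12.7 5 [-1.7 -5.1 -2.1] [12.8  0.2  5.1]
12.7 7 [-1.3 -4.5 -1.4] [12.9  0.3  7.2]
12.7 10 [-0.6 -4.1 -1.2] [12.9  0.4 10.3]
bend 361 [ 87.3  91.8  97.3 101.7 103. ] [-6.  -5.4  0.5  5.5  6. ] [103.  105.3 107.5 108.7 109.5]
body 4202 [-11.7  -8.1  16.7  38.4  43. ] [ 6.   9.4 21.7 29.1 30. ] [104.5 108.6 116.  121.7 122. ]
18.1667
```

View pics/w6.png

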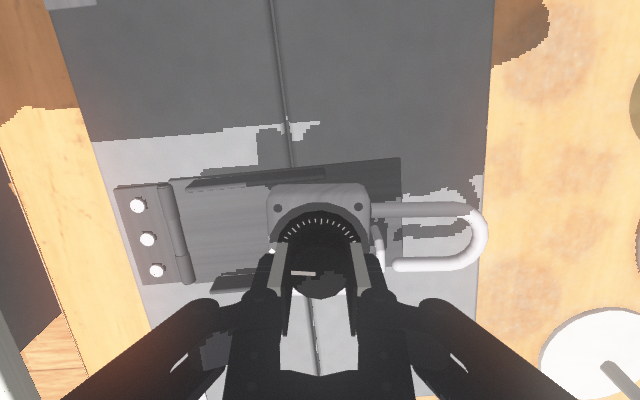

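The staple at (379,245) now sits in the gap between face and toe (393,266), and the lock is rising freely. I'll lift it clear.

Run:
```python
from h import *
f0,t0=np.load('f0.npy'); p0=np.array([.4815,.0984,.1402]); ux=np.array([np.cos(YAW),np.sin(YAW),0])
for z,v in ((16,.03),(22,.03),(30,.04),(60,.08),(120,.08)):
    bot.move_straight(p0+.0127*ux+[0,0,z/1000],v); f=np.array(bot.current_force())-f0
    print(z,f.round(1),((np.array(bot.current_eef_pos())-p0)*1000).round(1),bot.current_grip_width())
    if np.linalg.norm(f)>25: print('stuck'); break
bot.wait(.5)
c=cam('scene'); cv2.imwrite('pics/f.png',cv2.resize(c['pixels'][90:250,210:410],None,fx=3,fy=3))
c=cam('wrist'); W=world(c); q=W[(abs(W[...,2]-.217)<.025)&(W[...,0]<.60)&(W[...,0]>.45)&(W[...,1]>.107)]; print(len(q),np.linalg.lstsq(np.c_[q[:,:2],np.ones(len(q))],q[:,2],rcond=None)[0],q.min(0),q.max(0))
print(bot.current_time())
```

```text
16 [-0.2 -0.1 -1.4] [13.   1.2 16.5] 0.024201719280734467
22 [-0.6 -0.3 -0.6] [12.9  0.5 22.3] 0.024615522423097336
30 [-0.3 -0.6 -1.6] [12.9  0.4 30.3] 0.024457879605133702
60 [-1.1  0.7 -2. ] [12.7  0.4 60.1] 0.024689148401685873
120 [-0.9 -0.3 -1.5] [ 12.4   0.3 119.5] 0.024444516414504704
7219 [-0.20544488 -0.63443702  0.4035976 ] [0.46983601 0.107005   0.20619314] [0.57786966 0.13045268 0.24199449]
21.2417
```

View pics/f.png

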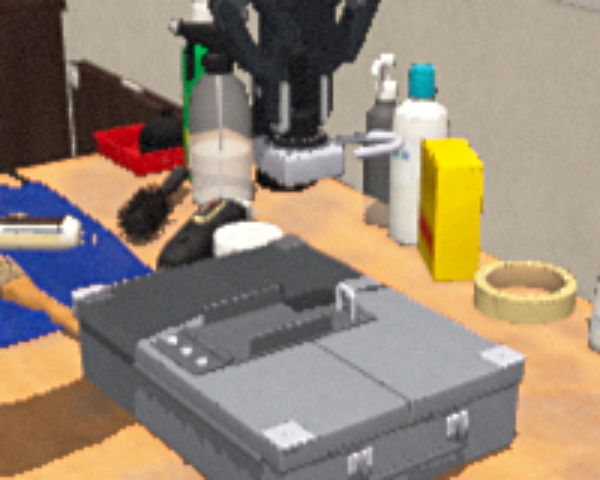

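The lock, at (300,160), hangs level from the grip with its shackle out and well clear of the case and staple.

```bash
python3 -c "
from rig import bot
bot.wait(.3);print(bot.current_grip_force(),bot.finish_job())"
```

```text
the job is handed in; nothing more can be done
69.81533833430149 None
```

I dialled the lock open, drew the shackle fully out and unhooked it. I handed the job in with the lock held dial up and about level, its middle roughly 130 mm above the lid; no verdict came back from the hand-in.

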